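# Load a cell pair into a tilted gravity nest and clamp it

## Task

Lay the two flat aluminium cells side by side on the sloping white plate of the assembly nest, terminals pointing up the slope, away from the lower fence: set each one down gently, without dropping it, and let it slide fully home, the first into the corner of the two fences, the second against the lower fence and the first cell. Then push the toggle clamp's handle fully upright so that its pads hold down both cells, and leave the connector, vent cap, bolt tub and water bottle where they stand.

Things in the scene. Friction and masses are not known exactly. Their poses are not given: they have to be found in the camera images.
- cellA_mid (a point): Centre of one of two identical flat battery cells: aluminium can 120 long (x) x 60 wide (y) x 25 mm thick (z), 0.3 to 0.5 kg, smooth, paper label on top. Starts lying flat on the bench; this point is half-way up it. x points to the end with the two terminals, z is the normal of the labelled face. The can reaches 60 mm either way along x.
- cellA_term (a point): Point between the tips of that cell's two square terminals (15 mm wide, 36 mm apart), which stand out 10 mm from the can's end: 70 mm from its centre along its x axis.
- cellB_mid (a point): Centre of the other cell, the same in all respects, axes as for the first. Either cell may go in first.
- cellB_term (a point): Point between the tips of the other cell's terminals, 70 mm from its centre along its x axis.
- nest_corner (a point): Low corner of the nest's slippery white plate, where the inner faces of its two aluminium fences meet, on the plate's surface, 64 mm above the bench. x climbs the plate along the side fence (17 degrees), y points out through the side fence (falling 13 degrees), z is the plate's normal (22 degrees from vertical). Nest fixed to the bench. Cells slide on plate, fences and one another with friction about 0.1.
- seat1 (a point): Centre of the first cell when seated against both fences: x = 60, y = -30, z = 12.5 mm from nest_corner, same axes. Lower fence: line x = 0, y from 0 to -200. Side fence: line y = 0, x from 0 to 190. Fences 12 mm thick, 20 mm high. The plate is open at its high x end (190 mm) and at its -y side (-200 mm). A cell let go 25 to 40 mm up from both neighbours slides home.
- seat2 (a point): Centre of the second cell when seated against the lower fence and the first cell: x = 60, y = -90, z = 12.5 mm from nest_corner, same axes. A seated cell leaves no room for a finger at the fences.
- clamp_handle (a joint): Toggle clamp on the plate outside the lower fence, in rad. 0: fully open, handle leaning 0.80 outward (to -x of nest_corner), arm standing up. 0.80: closed, handle upright along the plate's normal, arm flat with a rubber pad on each seated cell. The handle turns about the plate's y axis, is stiff (0.25 N m, a few N at the grip) and stays where left; the arm is geared to it at 2 to 1. A pinched grip turns late in the fingers. Closed: above 0.77.
- clamp_tip (a point): Top of the clamp handle's black round grip (19 mm thick, 62 mm long), 104 mm from the pivot; moves with the handle. When closed it stands 144 mm above the plate.
- clamp_pivot (a point): Axis of the clamp handle, fixed: x = -52, y = -60, z = 40 mm from nest_corner, same axes. The open clamp arm stands in front of it (pivot at x = -28), reaching 105 mm above the plate, with a 72 mm wide cross-bar at its top.
- connector: Bystander: battery connector, two black rubber caps (42 mm across, 27 high) joined by a thick bent bar, 133 mm long. Origin under its middle.
- vent_cap: Bystander: grey plastic flip-top vent cap, 58 mm across with its lid open behind it, about 90 long and 57 high. Origin under the round cup.
- bolt_tub: Bystander: clear round tub with bolts, 72 mm across, 42 high. Origin under its middle.
- water_bottle: Bystander: white bottle, 70 mm across, 190 high. Origin under its middle. Nothing else near the work stands taller.
Mind the look-alikes: they are no part of the job. What is shaped like the part that bears cellB_mid but pink or yellow is not meant.

How it is judged:
On the way, in this order (a step that is already met when the one before it is completed fails the run):
1. one cell is released and seated in the corner of the two fences, terminals up the slope (((x of cellA_mid in the frame of nest_corner below 0.064 m and y of cellA_mid in the frame of nest_corner between -0.035 and -0.025 m and z of cellA_mid in the frame of nest_corner between 0.008 and 0.017 m and x of cellA_term in the frame of nest_corner above 0.125 m and angle between the x axis of cellA_mid and the x axis of nest_corner, either way round below 0.06 rad and contact force between cellA and the fingers below 0.1 N) or (x of cellB_mid in the frame of nest_corner below 0.064 m and y of cellB_mid in the frame of nest_corner between -0.035 and -0.025 m and z of cellB_mid in the frame of nest_corner between 0.008 and 0.017 m and x of cellB_term in the frame of nest_corner above 0.125 m and angle between the x axis of cellB_mid and the x axis of nest_corner, either way round below 0.06 rad and contact force between cellB and the fingers below 0.1 N))), for 0.2 s.
2. both cells are released and seated side by side, the clamp still open (((x of each of cellA_mid, cellB_mid in the frame of nest_corner below 0.064 m and y of cellA_mid in the frame of nest_corner between -0.035 and -0.025 m and z of cellA_mid in the frame of nest_corner between 0.008 and 0.017 m and x of each of cellA_term, cellB_term in the frame of nest_corner above 0.125 m and angle between the x axis of each of cellA_mid, cellB_mid and the x axis of nest_corner, either way round below 0.06 rad and y of cellB_mid in the frame of nest_corner between -0.0955 and -0.0855 m and z of cellB_mid in the frame of nest_corner between 0.008 and 0.017 m) or (x of each of cellB_mid, cellA_mid in the frame of nest_corner below 0.064 m and y of cellB_mid in the frame of nest_corner between -0.035 and -0.025 m and z of cellB_mid in the frame of nest_corner between 0.008 and 0.017 m and x of each of cellB_term, cellA_term in the frame of nest_corner above 0.125 m and angle between the x axis of each of cellB_mid, cellA_mid and the x axis of nest_corner, either way round below 0.06 rad and y of cellA_mid in the frame of nest_corner between -0.0955 and -0.0855 m and z of cellA_mid in the frame of nest_corner between 0.008 and 0.017 m)) and contact force between each of cellA, cellB and the fingers below 0.1 N and value of joint clamp_handle below 0.5 rad), for 0.2 s.
At the end, for the whole second after the job is handed in: Both cells at rest on the plate, terminals up the slope, within 4 mm of the lower fence, one within 5 mm of its seat at the side fence, the other within 5 mm of its seat beside it, both square to the fences within 0.06 rad; clamp handle at 0.77 rad or more (((x of each of cellA_mid, cellB_mid in the frame of nest_corner below 0.064 m and y of cellA_mid in the frame of nest_corner between -0.035 and -0.025 m and z of cellA_mid in the frame of nest_corner between 0.008 and 0.017 m and x of each of cellA_term, cellB_term in the frame of nest_corner above 0.125 m and angle between the x axis of each of cellA_mid, cellB_mid and the x axis of nest_corner, either way round below 0.06 rad and y of cellB_mid in the frame of nest_corner between -0.0955 and -0.0855 m and z of cellB_mid in the frame of nest_corner between 0.008 and 0.017 m) or (x of each of cellB_mid, cellA_mid in the frame of nest_corner below 0.064 m and y of cellB_mid in the frame of nest_corner between -0.035 and -0.025 m and z of cellB_mid in the frame of nest_corner between 0.008 and 0.017 m and x of each of cellB_term, cellA_term in the frame of nest_corner above 0.125 m and angle between the x axis of each of cellB_mid, cellA_mid and the x axis of nest_corner, either way round below 0.06 rad and y of cellA_mid in the frame of nest_corner between -0.0955 and -0.0855 m and z of cellA_mid in the frame of nest_corner between 0.008 and 0.017 m)) and value of joint clamp_handle above 0.77 rad and linear speed of each of cellA, cellB below 0.02 m/s); the robot touches nothing.
It fails at once if the connector, vent cap, bolt tub or water bottle is shifted by more than 30 mm (distance of any of connector, vent_cap, bolt_tub, water_bottle from where it was at the start of the episode above 0.03 m).
It fails at once if a cell is dropped (falls freely faster than 0.6 m/s, about 20 mm) ((linear speed of cellA above 0.6 m/s and contact force between cellA and anything else below 0.01 N) or (linear speed of cellB above 0.6 m/s and contact force between cellB and anything else below 0.01 N)).
It also fails if it takes over 72 s, if anything falls off the work surface, if the arm or the gripper's body presses on something with over 40 N, if the wrist force passes 120 N, or if a joint passes its speed limit or range.

## Robot

A 6-joint arm with a two-finger parallel gripper is mounted at the origin on the work surface. World frame = base frame: x ahead of the robot, y to its left, z up, the work surface at z = 0. Lengths are in m, angles in rad, forces in N, time in s.
With the tool pointing down it reaches from about 0.425 to 1.125 m from the base axis. Payload 14.9 kg.
Tool frame: the origin (TCP) lies midway between the tips of the shut fingers; the grasp point (between the pads) lies 19 mm behind it; z points along the fingers, y is the line along which they close (so a half turn about z gives the same grasp; the last joint's range is limited). The gripper opens to 91 mm and grips with 3 to 60 N. Pads are 32 mm wide; open, the fingers measure 118 mm over their backs; the gripper's body (76 mm by 178 mm) begins 60 mm behind the grasp point.
Start: joints at [1.121, 0.379, 1.734, -0, 1.028, -0.033], TCP at [0.283, 0.64, 0.214] pointing down, gripper open.
Joint ranges: [-2.77, 2.77], [-0.74, 2.19], [0, 2.66], [-1.06, 4.2], [0.31, 2.87], [-3.08, 3.08]. Speed limits (rad/s): [1.89, 1.89, 2.39, 3.14, 3.14, 3.14].

## Interface

Orientations are given as a rotation vector (axis times angle).
In Python, from workcell import monitor, snapshot, camera_params, sign_off gives the robot as it stands.
- The arm moves only by the shell command python3 -m creep 'ROWS' [FORCE]. ROWS is JSON, a list of rows, each a list of 7 numbers: the shift along the world's x, y, z in m, then the turn, a rotation vector about the world's x, y, z in units of 10 degrees (1.0 is 10 degrees), then the opening, from -1 (shut) to 1 (fully open), so that 0 is half open. In form: [[x, y, z, rx, ry, rz, jaw], ...]. A call has 1 to 10 rows; each row shifts and turns the commanded pose from where the row before left it; what a row does not reach is not made up. A row lasts 1/8 s, in which the tool goes at most 62.5 mm and 10.7 degrees, less where a joint would pass 70% of its speed; a pose out of reach is approached as far as the arm can. A call is refused whole if a number of a shift passes 0.0625 or a number of a turn 1, either way. A call with a gripper value outside its range is refused whole. The fingers move at their own pace and stop on an object; FORCE is the grip in N (left out, the last holds). Time passes only in rows, so rows that do not move let the fingers close. It gives the time, the measured TCP pose, the force, the opening and the grip force at its end, in the units of the state.
- monitor.get_state(): the state, without advancing time (a new reading comes with each control period).
- snapshot(name): name is "scene" or "top"; returns the picture (420x560x3 uint8, blue, green, red); there is no depth.
- camera_params(name): a dict with "intrinsics" (3x3 intrinsics, pixels), "k1" (the pictures are not rectified: a ray, as slopes to the right and down, at radius r is drawn at 1 + k1 r^2 times it, then the intrinsics apply), "world_from_camera" (4x4, takes a point from camera to world coordinates). Camera axes: x right, y up, looking along -z (the intrinsics and any distortion apply to the point x, -y, -z); pixel columns grow to the right and rows downward; lengths in m; the calibration is good to about 2 mm. A picture is of the moment at which its call begins. camera_params takes no time and is no camera call.
- sign_off(): hands the job in; it is judged then, once.
The state is a dict: "t": time; "qpos": joint angles; "joint_velocities": joint speeds; "joint_torque": joint torques, N m; "tcp_pos": TCP position; "tool_rot": TCP orientation; "wrist_force": force on the tool from outside, world axes, zero at the start; "ft_torque": the same for the moment, N m; "gripper_width": opening from 0.0 (shut) to 1.0 (fully open); "gripper_force": force on a finger pad.
Only numpy, scipy, OpenCV 4.12 (cv2) and the standard library are available. Lean on these libraries where they do the work, as an engineer would, in place of code of your own. Each camera call takes 0.05 s, during which the arm holds its last target. There are 200 camera calls.

## Working session

There is one attempt and no reset: what is moved stays moved. The work goes in short steps, Python scripts to look and compute and a shell command to move; the robot and the scene stay as the last step left them, time stands still between calls to the robot, and variables do not carry over. Pictures are saved under pics/ and viewed, at most 10 in all, crops included, and the job is handed in when it is done.

```bash
mkdir -p pics; ls
python3 - <<'E'
from workcell import monitor, snapshot, camera_params
import cv2,numpy as np
np.set_printoptions(precision=4,suppress=True)
for n in("scene","top"):
    cv2.imwrite(f"pics/{n}0.png",snapshot(n)); p=camera_params(n); print(n,p)
print(monitor.get_state())
E
```

```text
pics
scene {'intrinsics': array([[413.3286,   0.    , 280.3271],
       [  0.    , 413.3286, 207.3864],
       [  0.    ,   0.    ,   1.    ]]), 'k1': -0.08334465905859634, 'world_from_camera': array([[ 0.5086, -0.6905,  0.5143,  1.1623],
       [ 0.861 ,  0.4085, -0.3029, -0.5085],
       [-0.001 ,  0.5969,  0.8023,  1.0597],
       [ 0.    ,  0.    ,  0.    ,  1.    ]])}
top {'intrinsics': array([[463.6495,   0.    , 277.5914],
       [  0.    , 463.6495, 212.9987],
       [  0.    ,   0.    ,   1.    ]]), 'k1': -0.10387909907689713, 'world_from_camera': array([[-0.0072,  0.9905, -0.1376,  0.4277],
       [-0.9996, -0.0034,  0.0273, -0.1204],
       [ 0.0266,  0.1377,  0.9901,  1.1775],
       [ 0.    ,  0.    ,  0.    ,  1.    ]])}
{'t': 0.1, 'qpos': array([ 1.1207,  0.3793,  1.7347, -0.    ,  1.0285, -0.0333]), 'joint_velocities': array([-0.0017, -0.0023, -0.0016,  0.0001,  0.0012, -0.0002]), 'joint_torque': array([ -0.003 , -76.5038, -43.5293,   0.0652,   0.0398,  -0.    ]), 'tcp_pos': array([0.2832, 0.6397, 0.2134]), 'tool_rot': array([-0.65  , -3.0734,  0.0015]), 'wrist_force': array([ 0.1782, -0.3178, -0.0365]), 'ft_torque': array([-0.0115, -0.0108, -0.0366]), 'gripper_force': 0.0, 'gripper_width': 1.003413634452541}
```

View pics/scene0.png

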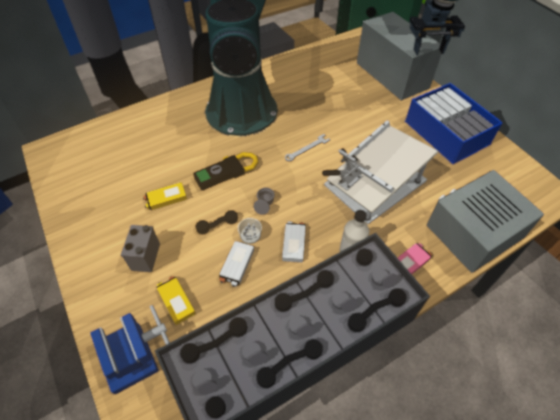

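View pics/top0.png

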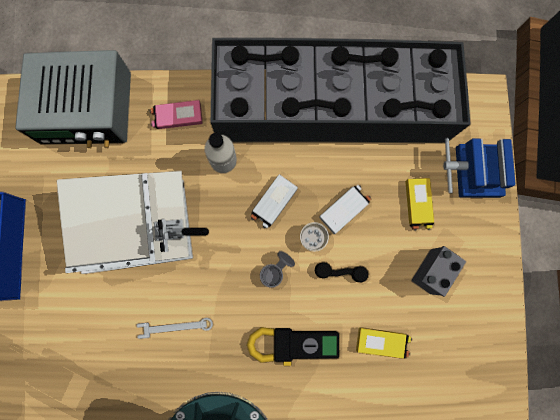

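The scene view shows the two aluminium cells at about (237,262) and (294,242), with the nest at (380,170). In the top view the cells are at (274,200) and (345,209). The look-alikes there are pink at (178,114) and yellow at (420,203) and (383,343). The silver cells with white labels fit the description. The nest is at (125,220), with its clamp handle at (195,231). Next I'll enlarge crops to confirm.

```bash
cat > h.py <<'E'
import numpy as np, cv2
from workcell import monitor, snapshot, camera_params
from scipy.spatial.transform import Rotation as R
np.set_printoptions(precision=4,suppress=True)
def ray(cam,px):
    p=camera_params(cam); K=p["intrinsics"]; T=p["world_from_camera"]
    d=(np.array(px,float)-K[:2,2])/K[0,0]; u=d.copy()
    for _ in range(30): u=d/(1+p["k1"]*(u@u))
    v=T[:3,:3]@np.array([u[0],-u[1],-1]); return T[:3,3],v/np.linalg.norm(v)
def proj(cam,P):
    p=camera_params(cam); T=p["world_from_camera"]
    c=T[:3,:3].T@(np.array(P,float)-T[:3,3]); u=np.array([c[0],-c[1]])/-c[2]
    return u*(1+p["k1"]*(u@u))*p["intrinsics"][0,0]+p["intrinsics"][:2,2]
def onz(cam,px,z):
    o,v=ray(cam,px); return o+v*(z-o[2])/v[2]
def tri(ps,pt):
    (o1,v1),(o2,v2)=ray("scene",ps),ray("top",pt)
    s=np.linalg.lstsq(np.c_[v1,-v2],o2-o1,rcond=None)[0]
    a,b=o1+s[0]*v1,o2+s[1]*v2; return (a+b)/2,np.linalg.norm(a-b)
E
python3 - <<'E'
import cv2,numpy as np
s=cv2.imread("pics/scene0.png");t=cv2.imread("pics/top0.png")
z=lambda im,x,y,w,h,k:cv2.resize(im[y:y+h,x:x+w],None,fx=k,fy=k,interpolation=cv2.INTER_CUBIC)
cv2.imwrite("pics/nest.png",np.hstack([z(s,315,110,133,120,3),z(t,52,160,133,120,3)]))
cv2.imwrite("pics/cells.png",np.hstack([z(s,210,210,110,90,3.6),z(t,240,165,140,90,2.9)[:1] if 0 else cv2.copyMakeBorder(z(t,245,165,130,80,3),0,84,0,0,cv2.BORDER_CONSTANT)]))
E
```

```text
(no output)
```

View pics/nest.png

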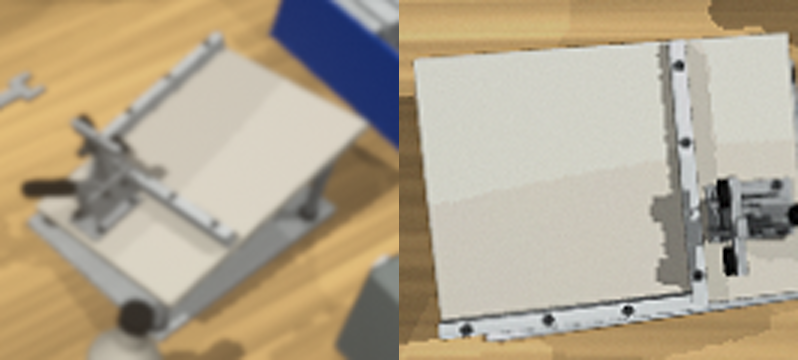

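View pics/cells.png

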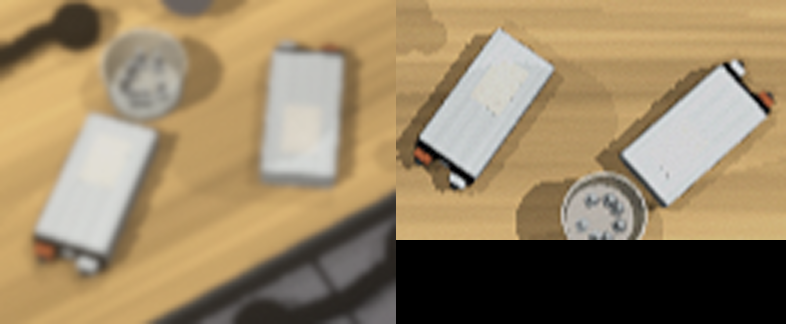

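The crops confirm the two silver cells. Left cell: terminals at crop (438,170), pointing down-left in top. Right cell: terminals at crop (752,83), pointing up-right. The nest's x axis runs to image left (+y world) and the side fence is on the robot side. Now I'll measure.

Run:
```python
from h import *
S=cv2.imread("pics/scene0.png");T=cv2.imread("pics/top0.png")
def cellmask(im,x,y,w,h):
    hsv=cv2.cvtColor(im,cv2.COLOR_BGR2HSV); m=((hsv[...,1]<70)&(hsv[...,2]>140)).astype(np.uint8)
    z=np.zeros_like(m); z[y:y+h,x:x+w]=m[y:y+h,x:x+w]
    z=cv2.morphologyEx(z,cv2.MORPH_OPEN,np.ones((5,5)))
    c=max(cv2.findContours(z,0,2)[0],key=cv2.contourArea); r=cv2.minAreaRect(c); M=cv2.moments(c)
    return np.array([M['m10']/M['m00'],M['m01']/M['m00']]),cv2.boxPoints(r),cv2.contourArea(c)
for n,bs,bt in(("L",(279,218,30,46),(245,170,60,62)),("R",(215,235,45,52),(315,175,60,66))):
    cs,_,a=cellmask(S,*bs); ct,box,a2=cellmask(T,*bt)
    P,g=tri(cs,ct); print(n,cs,a,ct,a2,"centre",P,"gap",g)
    W=np.array([onz("top",b,.025) for b in box]); e=np.diff(np.r_[W,W[:1]],axis=0)[:,:2]
    print(W[:,:2].tolist(),np.linalg.norm(e,axis=1),np.degrees(np.arctan2(e[:,1],e[:,0])), W.mean(0))
pts={"hi(190,-200,0)":((436.7,150.7),(57.7,180)),"sideend(190,~6,20)":((389,122.5),(66,271)),
"lowend(-6,-200,20)":((391.5,188),(143,173.5)),"plateend(-?,-200)":((370,211.7),(181.3,171))}
for k,(a,b) in pts.items(): print(k,*tri(a,b))
for px in [(149.2,258),(144.5,250)]: print(px,onz("top",px,.084),onz("top",px,.064))
print("bottle cap",tri((362,216),(216,140)))
```

```text
L [293.7279 241.781 ] 691.0 [274.9681 198.5622] 989.0 centre [ 0.6252 -0.1462  0.0203] gap 0.0006116124588971315
[[0.5950589324721041, -0.08838413082184268], [0.6898802297166649, -0.15617492252823048], [0.6544239538918667, -0.20386757440288464], [0.5603714701944741, -0.1356734898222014]] [0.1166 0.0594 0.1162 0.0586] [ -35.5622 -126.6283  144.0555   53.7394] [ 0.6249 -0.146   0.025 ]
R [237.6474 258.2843] 785.5 [344.0606 209.6887] 990.0 centre [ 0.5955 -0.3179  0.0308] gap 0.0031046981034558514
[[0.5805458960838672, -0.25800372590856024], [0.6571043066534342, -0.3446860065318271], [0.6116424763988764, -0.3839078527718238], [0.5359401641627944, -0.29700220075557526]] [0.1157 0.06   0.1153 0.0592] [ -48.5488 -139.2143  131.0587   41.163 ] [ 0.5963 -0.3209  0.025 ]
hi(190,-200,0) [0.6458 0.3483 0.1649] 0.0018159034209484584
sideend(190,~6,20) [0.4432 0.3361 0.1262] 0.004774762182451307
lowend(-6,-200,20) [0.6678 0.1629 0.1238] 0.000791650437996749
plateend(-?,-200) [0.6829 0.0808 0.0808] 0.0019032171723842963
(149.2, 258) [0.4737 0.1526 0.084 ] [0.4746 0.1576 0.064 ]
(144.5, 250) [0.4926 0.1643 0.084 ] [0.4937 0.1695 0.064 ]
bottle cap (array([ 0.7315, -0.0101,  0.1819]), np.float64(0.005047350082085343))
```

```bash
cat >> h.py <<'E'
def nestR(psi):
    x=np.array([np.cos(psi)*np.cos(np.radians(17)),np.sin(psi)*np.cos(np.radians(17)),np.sin(np.radians(17))])
    h=np.array([np.sin(psi),-np.cos(psi),0]); u=np.cross(x,np.cross(h,x)); 
    v=np.cross(h,x); v*=np.sign(v[2])            # in-plane up, perpendicular to x
    s=np.sin(np.radians(13))/v[2]; y=h*np.sqrt(1-s*s)-v*s
    return np.c_[x,y,np.cross(x,y)]
E
python3 - <<'E'
from h import *
from scipy.optimize import least_squares
obs=[("top",(141.7,174),(0,-200,20)),("top",(66,267.7),(190,0,20)),("top",(57.7,180),(190,-200,0)),("top",(149.3,258),(0,0,20)),
("scene",(436.7,150.7),(190,-200,0)),("scene",(391.5,188),(-6,-200,20)),("scene",(389,122.3),(190,6,20))]
f=lambda p:np.r_[[proj(c,p[:3]+nestR(p[3])@np.array(q)/1000)-px for c,px,q in obs]].ravel()
r=least_squares(f,[.47,.157,.064,1.7]); p=r.x
print("corner",p[:3],"yaw",np.degrees(p[3])); print(r.fun.reshape(-1,2))
Rn=nestR(p[3]);print(Rn); np.savez("nest.npz",c=p[:3],R=Rn)
w=lambda q:p[:3]+Rn@np.array(q)/1000
# handle tip check
print("tip px pred",proj("top",w((-126.6,-60,112.5))),proj("scene",w((-126.6,-60,112.5))))
for n,q in (("seat1",(60,-30,12.5)),("rel1",(93,-62,12.5)),("rel2",(93,-122,12.5)),("tip",(-126.6,-60,112.5)),("pivot",(-52,-60,40)),("closedtip",(-52,-60,144))): print(n,w(q))
# tool rotation when placed: z=-n, y=+-nest y
for s in(1,-1):
    M=np.c_[s*np.cross(Rn[:,1],-Rn[:,2]),s*Rn[:,1],-Rn[:,2]]; print(s,R.from_matrix(M).as_rotvec(), "x axis",M[:,0])
print(R.from_rotvec(monitor.get_state()["tool_rot"]).as_matrix())
E
```

```text
corner [ 0.6173  0.4497 -0.0146] yaw 203.06554285704482
[[-27.7154  -3.786 ]
 [  2.6376   1.9733]
 [ 70.1435  50.3725]
 [-94.802  -50.9178]
 [-63.2815  12.7954]
 [ 26.7508  17.5252]
 [  2.3467  18.8351]]
[[-0.8799 -0.4441 -0.1693]
 [-0.3747  0.8673 -0.3278]
 [ 0.2924 -0.225  -0.9295]]
tip px pred [ 84.975  171.4342] [440.5442 221.079 ]
seat1 [ 0.5758  0.3971 -0.0019]
rel1 [0.5609 0.357  0.0149]
rel2 [0.5876 0.305  0.0284]
tip [ 0.7363  0.4082 -0.1427]
pivot [ 0.683   0.4041 -0.0535]
closedtip [ 0.6654  0.37   -0.1501]
1 [-0.2923  0.2441  0.433 ] x axis [ 0.8799  0.3747 -0.2924]
-1 [-0.3341 -0.4    -2.6607] x axis [-0.8799 -0.3747  0.2924]
[[-0.9144  0.4049 -0.0004]
 [ 0.4049  0.9144 -0.0009]
 [ 0.     -0.001  -1.    ]]
```

```bash
sed -i 's/h=np.array(\[np.sin(psi),-np.cos(psi),0\]); u=.*/h=np.array([-np.sin(psi),np.cos(psi),0])/' h.py
cat > fit.py <<'E'
from h import *
from scipy.optimize import least_squares
obs=[("top",(141.7,174),(0,-200,20)),("top",(66,267.7),(190,0,20)),("top",(57.7,180),(190,-200,0)),("top",(149.3,258),(0,0,20)),
("scene",(436.7,150.7),(190,-200,0)),("scene",(391.5,188),(-6,-200,20)),("scene",(389,122.3),(190,6,20))]
f=lambda p:np.r_[[proj(c,p[:3]+nestR(p[3])@np.array(q)/1000)-px for c,px,q in obs]].ravel()
r=least_squares(f,[.47,.157,.064,1.7]); p=r.x
print("corner",p[:3],"yaw",np.degrees(p[3])); print(r.fun.reshape(-1,2))
Rn=nestR(p[3]);print(Rn); np.savez("nest.npz",c=p[:3],R=Rn)
w=lambda q:p[:3]+Rn@np.array(q)/1000
print("tip px pred",proj("top",w((-126.6,-60,112.5))),proj("scene",w((-126.6,-60,112.5))))
for n,q in (("seat1",(60,-30,12.5)),("rel1",(93,-62,12.5)),("rel2",(93,-122,12.5)),("tip",(-126.6,-60,112.5)),("pivot",(-52,-60,40)),("closedtip",(-52,-60,144))): print(n,w(q))
for s in(1,-1):
    M=np.c_[s*np.cross(Rn[:,1],-Rn[:,2]),s*Rn[:,1],-Rn[:,2]]; print(s,R.from_matrix(M).as_rotvec(), "x axis",M[:,0])
E
python3 fit.py
```

```text
corner [0.4772 0.1591 0.0598] yaw 97.81577860505196
[[ 0.3133 -0.3656]
 [-0.9014  0.321 ]
 [-1.0009 -0.2976]
 [ 0.3682  0.2623]
 [ 0.3916  0.9536]
 [-0.6078  1.0084]
 [-1.2316 -0.779 ]]
[[-0.13   -0.9723 -0.1944]
 [ 0.9474 -0.064  -0.3135]
 [ 0.2924 -0.225   0.9295]]
tip px pred [207.8541 231.6037] [322.3074 173.8716]
seat1 [0.4962 0.214  0.0957]
rel1 [0.523  0.2473 0.1126]
rel2 [0.5813 0.2511 0.1261]
tip [0.5301 0.0078 0.1409]
pivot [0.5345 0.1012 0.0953]
closedtip [0.5143 0.0686 0.192 ]
1 [-2.0536  1.8564  0.0947] x axis [ 0.13   -0.9474 -0.2924]
-1 [-2.0261 -2.2413 -0.5683] x axis [-0.13    0.9474  0.2924]
```

```bash
cat >> h.py <<'E'
def go(pos,M):   # pos of TCP, tool matrix -> remaining shift / turn in row units
    s=monitor.get_state(); R0=R.from_rotvec(s["tool_rot"])
    rv=(R.from_matrix(M)*R0.inv()).as_rotvec()
    print("shift",np.array(pos)-s["tcp_pos"],"turn(10deg)",np.degrees(rv)/10)
def down(yawdeg):
    c,s=np.cos(np.radians(yawdeg)),np.sin(np.radians(yawdeg)); return np.array([[c,s,0],[s,-c,0],[0,0,-1.]])
E
python3 -m creep '[[0.01,-0.03,0.02,0,0,-0.06,1],[0.017,-0.04,0.01,0,0,-0.06,1],[0.017,-0.04,0,0,0,-0.06,1],[0.017,-0.04,0,0,0,-0.06,1],[0.017,-0.04,0,0,0,-0.06,1],[0.017,-0.04,0,0,0,-0.06,1],[0.017,-0.04,0,0,0,-0.06,1],[0.017,-0.04,0,0,0,-0.06,1],[0.017,-0.04,0,0,0,-0.06,1],[0.017,-0.04,0,0,0,-0.06,1]]' 30
python3 -m creep '[[0.018,-0.04,0,0,0,-0.06,1],[0.018,-0.04,0,0,0,-0.06,1],[0.018,-0.04,0,0,0,-0.06,1],[0.018,-0.04,0,0,0,-0.06,1],[0.018,-0.04,0,0,0,-0.06,1],[0.018,-0.04,0,0,0,-0.06,1],[0.018,-0.04,0,0,0,-0.06,1],[0.018,-0.04,0,0,0,-0.06,1],[0.018,-0.04,0,0,0,-0.06,1],[0,0,0,0,0,0,1]]'
python3 -c "
from h import *
go([.624,-.145,.007],down(144)); print(monitor.get_state()['qpos'])"
```

```text
t: 1.35
tcp_pos: [0.4466, 0.2487, 0.2438]
tool_rot: [-0.81, -3.035, 0.0]
wrist_force: [0.4, 0.7, 0.5]
gripper_width: 0.998
gripper_force: 0.0
t: 2.6
tcp_pos: [0.609, -0.1121, 0.2436]
tool_rot: [-0.956, -2.992, 0.0]
wrist_force: [0.0, -0.1, -0.6]
gripper_width: 0.999
gripper_force: 0.0
shift [ 0.015  -0.0329 -0.2366] turn(10deg) [ 0.0007 -0.0013 -0.0574]
[-0.2196  0.2201  1.8852 -0.0002  1.0364 -1.172 ]
```

```bash
python3 -m creep '[[0.015,-0.033,0,0,0,-0.06,1],[0,0,-0.04,0,0,0,1],[0,0,-0.05,0,0,0,1],[0,0,-0.05,0,0,0,1],[0,0,-0.04,0,0,0,1],[0,0,-0.03,0,0,0,1],[0,0,-0.015,0,0,0,1],[0,0,-0.01,0,0,0,1],[0,0,0,0,0,0,1]]'
python3 - <<'E'
from h import *
cv2.imwrite("pics/g1.png",np.hstack([cv2.resize(snapshot("scene")[190:300,220:350],None,fx=3,fy=3),cv2.resize(snapshot("top")[145:255,220:350],None,fx=3,fy=3)]))
E
```

```text
t: 3.72
tcp_pos: [0.6235, -0.1428, 0.0091]
tool_rot: [0.968, 2.989, 0.0]
wrist_force: [-0.1, -0.2, -0.1]
gripper_width: 1.001
gripper_force: 0.0
```

View pics/g1.png

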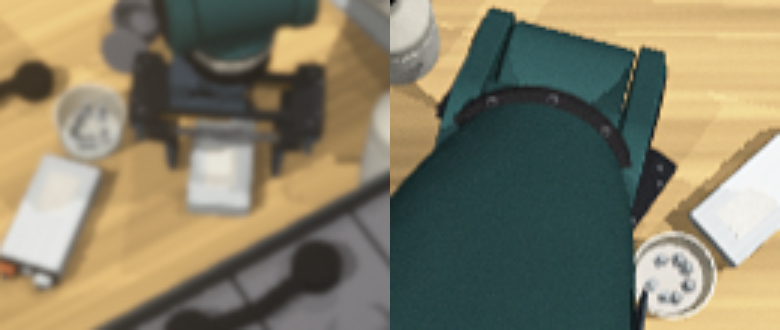

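The scene crop shows the fingers at (172,150) and (280,150), one on each side of the left cell and clear of the tub at (90,120). Next I close and lift.

```bash
python3 -m creep '[[0,0,-0.002,0,0,0,0.4],[0,0,0,0,0,0,0.2],[0,0,0,0,0,0,-0.2],[0,0,0,0,0,0,-0.5],[0,0,0,0,0,0,-0.5],[0,0,0,0,0,0,-0.5]]' 30
python3 -m creep '[[0,0,0.01,0,0,0,-0.5],[0,0,0.03,0,0,0,-0.5],[0,0,0.05,0,0,0,-0.5],[0,0,0.05,0,0,0,-0.5],[0,0,0.05,0,0,0,-0.5],[0,0,0.04,0,0,0,-0.5],[0,0,0.02,0,0,0,-0.5],[0,0,0,0,0,0,-0.5]]'
python3 - <<'E'
from h import *
d=np.load("nest.npz"); Rn=d["R"]; M=np.c_[Rn[:,0],-Rn[:,1],-Rn[:,2]]
c=d["c"]+[0,0,.003]
go(c+Rn@np.array([.093,-.064,.10]),M); go(c+Rn@np.array([.093,-.064,.015]),M)
print(monitor.get_state()["qpos"])
E
```

```text
t: 4.58
tcp_pos: [0.6235, -0.143, 0.0071]
tool_rot: [0.968, 2.989, -0.0]
wrist_force: [-0.9, -0.4, 4.0]
gripper_width: 0.657
gripper_force: 30.0
t: 5.58
tcp_pos: [0.6237, -0.143, 0.2576]
tool_rot: [0.967, 2.987, 0.0]
wrist_force: [-0.8, 0.4, -3.4]
gripper_width: 0.661
gripper_force: 30.0
shift [-0.1157  0.3629 -0.0602] turn(10deg) [ 2.2154 -0.2891 -4.7741]
shift [-0.0992  0.3896 -0.1393] turn(10deg) [ 2.2154 -0.2891 -4.7741]
[-0.2618  0.2376  1.8355  0.      1.0669 -1.2064]
```

```bash
python3 -m creep '[[-0.0077,0.0242,0,0.148,-0.0193,-0.318,-0.5],[-0.0077,0.0242,0,0.148,-0.0193,-0.318,-0.5],[-0.0077,0.0242,0,0.148,-0.0193,-0.318,-0.5],[-0.0077,0.0242,0,0.148,-0.0193,-0.318,-0.5],[-0.0077,0.0242,0,0.148,-0.0193,-0.318,-0.5],[-0.0077,0.0242,0,0.148,-0.0193,-0.318,-0.5],[-0.0077,0.0242,0,0.148,-0.0193,-0.318,-0.5],[-0.0077,0.0242,0,0.148,-0.0193,-0.318,-0.5],[-0.0077,0.0242,0,0.148,-0.0193,-0.318,-0.5],[-0.0077,0.0242,0,0.148,-0.0193,-0.318,-0.5]]'
python3 -m creep '[[-0.0077,0.0242,0,0.148,-0.0193,-0.318,-0.5],[-0.0077,0.0242,0,0.148,-0.0193,-0.318,-0.5],[-0.0077,0.0242,0,0.148,-0.0193,-0.318,-0.5],[-0.0077,0.0242,0,0.148,-0.0193,-0.318,-0.5],[-0.0077,0.0242,0,0.148,-0.0193,-0.318,-0.5],[0,0,-0.03,0,0,0,-0.5],[0,0,-0.03,0,0,0,-0.5],[0,0,0,0,0,0,-0.5]]'
cat > tgt.py <<'E'
from h import *
import sys
d=np.load("nest.npz"); Rn=d["R"]; M=np.c_[Rn[:,0],-Rn[:,1],-Rn[:,2]]; c=d["c"]+[0,0,.003]
s=monitor.get_state(); print("nest-frame tcp",Rn.T@(s["tcp_pos"]-c),"force n",Rn.T@s["wrist_force"],"normal",Rn[:,2])
go(c+Rn@np.array(list(map(float,sys.argv[1:4]))),M); print(s["qpos"])
E
python3 tgt.py .093 -.064 .03
```

```text
t: 6.82
tcp_pos: [0.545, 0.0997, 0.2546]
tool_rot: [-1.716, -2.543, -0.388]
wrist_force: [0.1, 0.5, -2.5]
gripper_width: 0.653
gripper_force: 30.0
t: 7.82
tcp_pos: [0.5055, 0.2195, 0.1932]
tool_rot: [-2.024, -2.239, -0.561]
wrist_force: [-0.4, -1.0, -2.9]
gripper_width: 0.658
gripper_force: 30.0
nest-frame tcp [ 0.0916 -0.0607  0.0968] force n [-1.7034  1.1473 -2.3314] normal [-0.1944 -0.3135  0.9295]
shift [ 0.016   0.0225 -0.0609] turn(10deg) [-0.     -0.0385 -0.0067]
[ 0.2396  0.0763  2.2019  0.4487  0.6433 -0.193 ]
```

```bash
python3 -m creep '[[0.006,0.008,-0.02,0,-0.04,0,-0.5],[0.006,0.008,-0.02,0,0,0,-0.5],[0.004,0.006,-0.02,0,0,0,-0.5],[0,0,0,0,0,0,-0.5]]'
python3 tgt.py .093 -.064 .008
python3 - <<'E'
from h import *
cv2.imwrite("pics/p1.png",np.hstack([cv2.resize(snapshot("scene")[90:230,315:448],None,fx=3,fy=3),cv2.resize(snapshot("top")[140:280,52:185],None,fx=3,fy=3)]))
E
```

```text
t: 8.32
tcp_pos: [0.5233, 0.2421, 0.136]
tool_rot: [-2.025, -2.244, -0.575]
wrist_force: [0.1, 0.2, -3.8]
gripper_width: 0.657
gripper_force: 30.0
nest-frame tcp [ 0.094  -0.0666  0.0331] force n [-0.9086  0.6924 -3.6138] normal [-0.1944 -0.3135  0.9295]
shift [ 0.0025  0.0068 -0.0242] turn(10deg) [-0.0073  0.0253 -0.0079]
[ 0.2761  0.2107  2.1838  0.5271  0.5179 -0.2579]
```

View pics/p1.png

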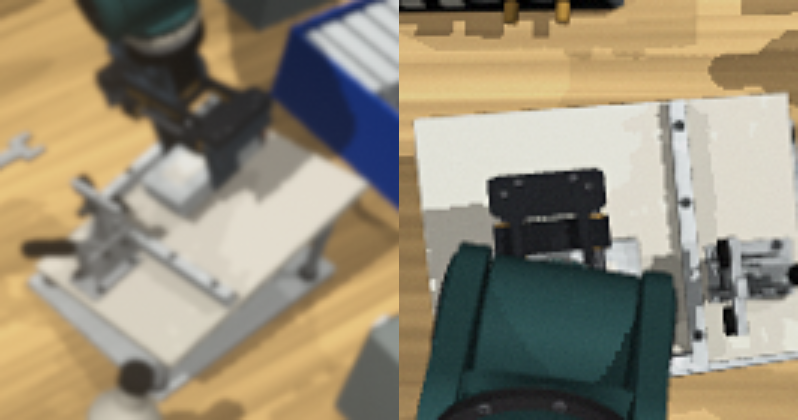

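The view shows the cell held over the plate, at about (180,180) in the scene crop and clear of both fences. I lower it along the normal until it touches.

```bash
python3 -m creep '[[0.002,0.004,-0.01,0,0,0,-0.5],[0.001,0.003,-0.008,0,0,0,-0.5],[0,0,0,0,0,0,-0.5]]'
python3 -m creep '[[0.0004,0.0006,-0.0019,0,0,0,-0.5],[0.0004,0.0006,-0.0019,0,0,0,-0.5],[0,0,0,0,0,0,-0.5]]'
python3 tgt.py .093 -.064 .007
```

```text
t: 8.8
tcp_pos: [0.5265, 0.2491, 0.1182]
tool_rot: [-2.025, -2.245, -0.576]
wrist_force: [0.1, 0.3, -3.2]
gripper_width: 0.658
gripper_force: 30.0
t: 9.18
tcp_pos: [0.5277, 0.2503, 0.1151]
tool_rot: [-2.025, -2.245, -0.578]
wrist_force: [-0.8, 0.9, -3.3]
gripper_width: 0.657
gripper_force: 30.0
nest-frame tcp [ 0.0951 -0.0667  0.0102] force n [ 0.0219  1.4858 -3.1957] normal [-0.1944 -0.3135  0.9295]
shift [-0.0017 -0.0011 -0.0042] turn(10deg) [-0.011   0.0394 -0.0062]
[ 0.2896  0.2585  2.1765  0.564   0.4764 -0.2883]
```

```bash
python3 -m creep '[[0,0,-0.0015,0,0,0,-0.5],[0,0,-0.0015,0,0,0,-0.5],[0,0,0,0,0,0,-0.5]]'
python3 tgt.py .093 -.064 .005
python3 -m creep '[[0,0,-0.0012,0,0,0,-0.5],[0,0,0,0,0,0,-0.5]]'
```

```text
t: 9.55
tcp_pos: [0.5283, 0.2504, 0.1127]
tool_rot: [-2.025, -2.245, -0.58]
wrist_force: [-0.0, -1.6, 4.9]
gripper_width: 0.656
gripper_force: 30.0
nest-frame tcp [ 0.0944 -0.0667  0.0079] force n [-0.1238 -0.97    5.0542] normal [-0.1944 -0.3135  0.9295]
shift [-0.0019 -0.0006 -0.0037] turn(10deg) [-0.0135  0.0457 -0.0053]
[ 0.2894  0.2635  2.1765  0.5707  0.4713 -0.2957]
t: 9.8
tcp_pos: [0.5286, 0.2505, 0.1119]
tool_rot: [-2.025, -2.245, -0.581]
wrist_force: [-2.6, -2.9, 9.7]
gripper_width: 0.653
gripper_force: 30.0
```

```bash
python3 -m creep '[[0,0,0,0,0,0,0.8],[0,0,0,0,0,0,0.8],[0,0,0,0,0,0,0.8],[-0.002,-0.003,0.009,0,0,0,0.8],[-0.006,-0.0095,0.028,0,0,0,0.8],[-0.008,-0.0125,0.037,0,0,0,0.8],[-0.008,-0.0125,0.037,0,0,0,0.8],[-0.006,-0.0095,0.028,0,0,0,0.8]]'
python3 -m creep '[[0.01,-0.04,0.02,0,0,0.5,1],[0.01,-0.04,0,0,0,0.5,1],[0.01,-0.04,0,0,0,0.5,1],[0.01,-0.04,0,0,0,0.5,1]]'
python3 - <<'E'
from h import *
cv2.imwrite("pics/p2.png",np.hstack([cv2.resize(snapshot("scene")[90:230,315:448],None,fx=3,fy=3),cv2.resize(snapshot("top")[140:280,52:185],None,fx=3,fy=3)]))
go([.595,-.319,.26],down(-48.8)); print(monitor.get_state()["qpos"])
E
```

```text
t: 10.8
tcp_pos: [0.4976, 0.2027, 0.2521]
tool_rot: [-2.026, -2.245, -0.58]
wrist_force: [-0.3, 0.7, -0.5]
gripper_width: 0.904
gripper_force: 0.0
t: 11.3
tcp_pos: [0.5377, 0.0416, 0.2708]
tool_rot: [-1.57, -2.515, -0.542]
wrist_force: [0.2, 0.6, -0.7]
gripper_width: 0.998
gripper_force: 0.0
shift [ 0.0561 -0.3591 -0.0106] turn(10deg) [  0.2744   3.1504 -16.1878]
[-0.1561  0.0447  2.071   0.445   1.0455 -0.8371]
```

View pics/p2.png

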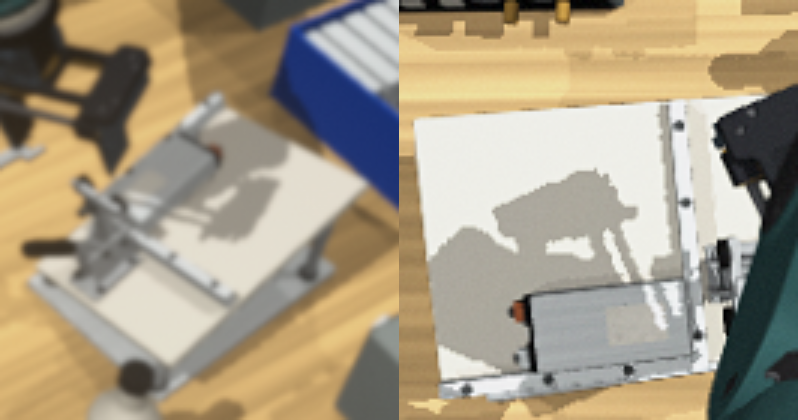

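The first cell is seated in the corner, at top crop (610,330), with its terminals up the slope to the left. On to the second cell.

```bash
python3 -m creep '[[0.003,-0.02,0,0.015,0.175,-0.9,1],[0.003,-0.02,0,0.015,0.175,-0.9,1],[0.003,-0.02,0,0.015,0.175,-0.9,1],[0.003,-0.02,0,0.015,0.175,-0.9,1],[0.003,-0.02,0,0.015,0.175,-0.9,1],[0.003,-0.02,0,0.015,0.175,-0.9,1],[0.003,-0.02,0,0.015,0.175,-0.9,1],[0.003,-0.02,0,0.015,0.175,-0.9,1],[0.003,-0.02,0,0.015,0.175,-0.9,1],[0.003,-0.02,0,0.015,0.175,-0.9,1]]'
python3 -m creep '[[0.003,-0.02,0,0.015,0.175,-0.9,1],[0.003,-0.02,0,0.015,0.175,-0.9,1],[0.003,-0.02,0,0.015,0.175,-0.9,1],[0.003,-0.02,0,0.015,0.175,-0.9,1],[0.003,-0.02,0,0.015,0.175,-0.9,1],[0.003,-0.02,0,0.015,0.175,-0.9,1],[0.003,-0.02,0,0.015,0.175,-0.9,1],[0.003,-0.02,0,0.015,0.175,-0.9,1],[0,0,0,0,0,0,1]]'
python3 -c "
from h import *
go([.596,-.320,.007],down(-48.8)); print(monitor.get_state()['qpos'])"
```

```text
t: 12.65
tcp_pos: [0.5675, -0.1569, 0.2705]
tool_rot: [-2.986, -0.61, -0.332]
wrist_force: [0.5, -0.2, 0.0]
gripper_width: 0.999
gripper_force: 0.0
t: 13.78
tcp_pos: [0.5919, -0.3171, 0.2702]
tool_rot: [2.858, -1.302, 0.002]
wrist_force: [0.0, -0.2, -0.3]
gripper_width: 0.999
gripper_force: 0.0
shift [ 0.0041 -0.0029 -0.2632] turn(10deg) [0.0082 0.0057 0.0166]
[-0.5262  0.2762  1.7619 -0.0008  1.1018  1.8996]
```

```bash
python3 -m creep '[[0.004,-0.003,-0.03,0,0,0,1],[0,0,-0.05,0,0,0,1],[0,0,-0.05,0,0,0,1],[0,0,-0.05,0,0,0,1],[0,0,-0.045,0,0,0,1],[0,0,-0.025,0,0,0,1],[0,0,-0.012,0,0,0,1],[0,0,0,0,0,0,1],[0,0,0,0,0,0,1]]'
python3 -m creep '[[0,0,0,0,0,0,0.4],[0,0,0,0,0,0,0.2],[0,0,0,0,0,0,-0.2],[0,0,0,0,0,0,-0.5],[0,0,0,0,0,0,-0.5],[0,0,0,0,0,0,-0.5]]' 30
python3 -m creep '[[0,0,0.01,0,0,0,-0.5],[0,0,0.03,0,0,0,-0.5],[0,0,0.05,0,0,0,-0.5],[0,0,0.05,0,0,0,-0.5],[0,0,0.05,0,0,0,-0.5],[0,0,0.04,0,0,0,-0.5],[0,0,0.02,0,0,0,-0.5],[0,0,0,0,0,0,-0.5]]'
python3 tgt.py .093 -.125 .10; python3 -c "
from h import *
p=snapshot('scene');cv2.imwrite('pics/l2.png',p[60:300,180:450])"
```

```text
t: 14.9
tcp_pos: [0.5964, -0.3199, 0.0093]
tool_rot: [2.86, -1.299, 0.004]
wrist_force: [0.3, -0.4, -0.1]
gripper_width: 0.996
gripper_force: 0.0
t: 15.65
tcp_pos: [0.5958, -0.3198, 0.0081]
tool_rot: [2.859, -1.3, 0.002]
wrist_force: [-1.2, -0.1, 5.1]
gripper_width: 0.659
gripper_force: 30.0
t: 16.65
tcp_pos: [0.5959, -0.3198, 0.2586]
tool_rot: [2.859, -1.3, 0.004]
wrist_force: [-1.2, 0.7, -2.7]
gripper_width: 0.656
gripper_force: 30.0
nest-frame tcp [-0.412  -0.1288  0.309 ] force n [ 0.0339  1.6861 -2.4594] normal [-0.1944 -0.3135  0.9295]
shift [-0.0287  0.5437 -0.0475] turn(10deg) [-0.7078 -2.7565 14.2479]
[-0.5269  0.2949  1.7601 -0.0005  1.0842  1.8976]
```

View pics/l2.png

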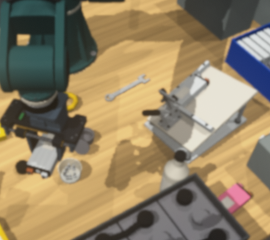

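The cell is held, and the tub and bottle stand undisturbed. Carrying it over to the nest.

```bash
python3 -m creep '[[-0.0016,0.0302,0.001,-0.0393,-0.1531,0.7916,-0.5],[-0.0016,0.0302,0.001,-0.0393,-0.1531,0.7916,-0.5],[-0.0016,0.0302,0,-0.0393,-0.1531,0.7916,-0.5],[-0.0016,0.0302,0,-0.0393,-0.1531,0.7916,-0.5],[-0.0016,0.0302,0,-0.0393,-0.1531,0.7916,-0.5],[-0.0016,0.0302,0,-0.0393,-0.1531,0.7916,-0.5],[-0.0016,0.0302,0,-0.0393,-0.1531,0.7916,-0.5],[-0.0016,0.0302,0,-0.0393,-0.1531,0.7916,-0.5],[-0.0016,0.0302,0,-0.0393,-0.1531,0.7916,-0.5],[-0.0016,0.0302,0,-0.0393,-0.1531,0.7916,-0.5]]'
python3 -m creep '[[-0.0016,0.0302,0,-0.0393,-0.1531,0.7916,-0.5],[-0.0016,0.0302,0,-0.0393,-0.1531,0.7916,-0.5],[-0.0016,0.0302,0,-0.0393,-0.1531,0.7916,-0.5],[-0.0016,0.0302,0,-0.0393,-0.1531,0.7916,-0.5],[-0.0016,0.0302,0,-0.0393,-0.1531,0.7916,-0.5],[-0.0016,0.0302,0,-0.0393,-0.1531,0.7916,-0.5],[-0.0016,0.0302,0,-0.0393,-0.1531,0.7916,-0.5],[-0.0016,0.0302,0,-0.0393,-0.1531,0.7916,-0.5],[0,0,0,0,0,0,-0.5]]'
python3 tgt.py .093 -.125 .04
```

```text
t: 17.95
tcp_pos: [0.5784, -0.0166, 0.2575]
tool_rot: [-2.96, -0.82, -0.384]
wrist_force: [-0.5, -1.0, -2.6]
gripper_width: 0.656
gripper_force: 30.0
t: 19.08
tcp_pos: [0.5657, 0.2248, 0.2575]
tool_rot: [-2.024, -2.243, -0.563]
wrist_force: [-0.2, -0.1, -2.8]
gripper_width: 0.659
gripper_force: 30.0
nest-frame tcp [ 0.1076 -0.1341  0.1432] force n [-0.8484  0.8649 -2.5151] normal [-0.1944 -0.3135  0.9295]
shift [ 0.0132  0.0179 -0.1022] turn(10deg) [ 0.0134 -0.0152 -0.0124]
[ 0.2239  0.083   2.0549  0.3838  0.7733 -0.1243]
```

```bash
python3 -m creep '[[0.0026,0.0036,-0.02,0,0,0,-0.5],[0.0026,0.0036,-0.025,0,0,0,-0.5],[0.0026,0.0036,-0.025,0,0,0,-0.5],[0.0026,0.0036,-0.02,0,0,0,-0.5],[0.0026,0.0036,-0.012,0,0,0,-0.5],[0.002,0.003,-0.01,0,0,0,-0.5],[0.002,0.003,-0.008,0,0,0,-0.5],[0,0,0,0,0,0,-0.5]]'
python3 tgt.py .093 -.125 .0115
```

```text
t: 20.08
tcp_pos: [0.5839, 0.2481, 0.1397]
tool_rot: [-2.027, -2.242, -0.567]
wrist_force: [-1.6, -0.8, -3.1]
gripper_width: 0.654
gripper_force: 30.0
nest-frame tcp [ 0.0928 -0.1267  0.0228] force n [-1.479   2.2501 -2.2731] normal [-0.1944 -0.3135  0.9295]
shift [ 0.0005  0.0036 -0.0108] turn(10deg) [0.008  0.0014 0.0007]
[ 0.2576  0.291   2.0649  0.4941  0.561  -0.2349]
```

```bash
python3 -m creep '[[0,0.002,-0.005,0,0,0,-0.5],[0,0.0015,-0.003,0,0,0,-0.5],[0,0,-0.0015,0,0,0,-0.5],[0,0,0,0,0,0,-0.5]]'
python3 tgt.py .093 -.125 .008
python3 -m creep '[[0,0,-0.0015,0,0,0,-0.5],[0,0,-0.001,0,0,0,-0.5],[0,0,0,0,0,0,-0.5]]'
```

```text
t: 20.58
tcp_pos: [0.5839, 0.2514, 0.1304]
tool_rot: [-2.027, -2.242, -0.568]
wrist_force: [-0.0, -0.1, -3.7]
gripper_width: 0.658
gripper_force: 30.0
nest-frame tcp [ 0.0933 -0.1248  0.0132] force n [-1.1719  0.8739 -3.4171] normal [-0.1944 -0.3135  0.9295]
shift [ 0.0012  0.0014 -0.0049] turn(10deg) [0.0079 0.003  0.001 ]
[ 0.2634  0.3073  2.0654  0.5055  0.5441 -0.2435]
t: 20.95
tcp_pos: [0.5839, 0.2514, 0.1279]
tool_rot: [-2.027, -2.242, -0.567]
wrist_force: [0.9, -0.8, -2.9]
gripper_width: 0.654
gripper_force: 30.0
```

```bash
python3 -m creep '[[0,0,-0.001,0,0,0,-0.5],[0,0,-0.001,0,0,0,-0.5],[0,0,0,0,0,0,-0.5]]'
python3 -m creep '[[0,0,-0.0008,0,0,0,-0.5],[0,0,0,0,0,0,-0.5]]'
python3 tgt.py .093 -.125 .008
```

```text
t: 21.32
tcp_pos: [0.5846, 0.2515, 0.1268]
tool_rot: [-2.027, -2.243, -0.57]
wrist_force: [-2.7, -3.5, 5.9]
gripper_width: 0.653
gripper_force: 30.0
t: 21.58
tcp_pos: [0.5849, 0.2515, 0.1264]
tool_rot: [-2.028, -2.243, -0.571]
wrist_force: [-3.7, -5.4, 12.1]
gripper_width: 0.658
gripper_force: 30.0
nest-frame tcp [ 0.0921 -0.1249  0.0092] force n [-1.1387  1.2329 13.6428] normal [-0.1944 -0.3135  0.9295]
shift [ 0.0002  0.0012 -0.0008] turn(10deg) [0.0038 0.015  0.0031]
[ 0.2632  0.3148  2.0655  0.5137  0.5355 -0.2529]
```

```bash
python3 -m creep '[[0,0,0,0,0,0,0.8],[0,0,0,0,0,0,0.8],[0,0,0,0,0,0,0.8],[-0.002,-0.003,0.009,0,0,0,0.8],[-0.006,-0.0095,0.028,0,0,0,0.8],[-0.008,-0.0125,0.037,0,0,0,0.8],[-0.008,-0.0125,0.037,0,0,0,0.8],[-0.006,-0.0095,0.028,0,0,0,0.8]]'
python3 -m creep '[[-0.005,-0.05,0.01,0,0,0,-1],[-0.005,-0.05,0,0,0,0,-1],[-0.005,-0.05,0,0,0,0,-1],[-0.005,-0.05,0,0,0,0,-1],[-0.005,-0.03,0,0,0,0,-1],[0,0,0,0,0,0,-1]]'
python3 tgt.py -.165 -.06 .160
python3 - <<'E'
from h import *
cv2.imwrite("pics/p3.png",np.hstack([cv2.resize(snapshot("scene")[90:230,315:448],None,fx=3,fy=3),cv2.resize(snapshot("top")[140:280,52:185],None,fx=3,fy=3)]))
E
```

```text
t: 22.58
tcp_pos: [0.5538, 0.2038, 0.2664]
tool_rot: [-2.028, -2.243, -0.57]
wrist_force: [1.1, 0.0, 0.4]
gripper_width: 0.898
gripper_force: 0.0
t: 23.32
tcp_pos: [0.5287, -0.0274, 0.2747]
tool_rot: [-2.031, -2.241, -0.568]
wrist_force: [-0.3, -0.1, -0.2]
gripper_width: 0.277
gripper_force: 0.0
nest-frame tcp [-0.1215 -0.0858  0.2454] force n [-0.15    0.3059 -0.0871] normal [-0.1944 -0.3135  0.9295]
shift [-0.0028 -0.0161 -0.0979] turn(10deg) [0.0104 0.0063 0.0176]
[-0.2769 -0.0176  2.1249  0.442   0.971  -0.6157]
```

View pics/p3.png

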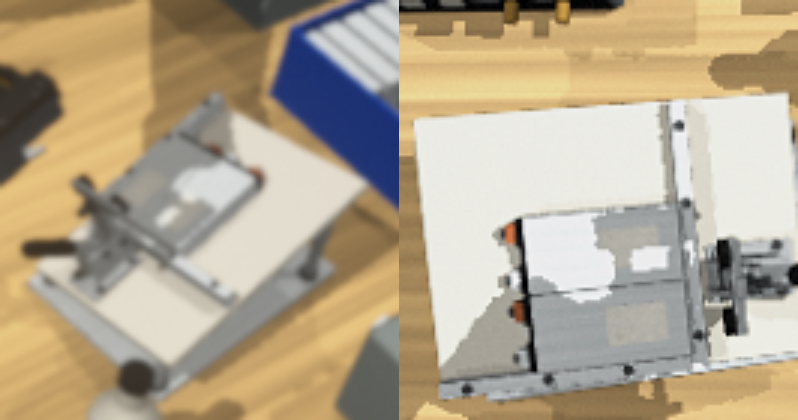

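Both cells are seated side by side: in the top crop, cell 1 is at (610,325) and cell 2 at (600,250), terminals at x≈515. Next I bring the shut fingers outside the handle.

```bash
python3 -m creep '[[-0.001,-0.021,-0.025,0,0,0,-1],[-0.001,-0.006,-0.03,0,0,0,-1],[0.002,0.008,-0.04,0,0,0,-1],[0.005,0.008,-0.024,0,0,0,-1],[0.005,0.008,-0.024,0,0,0,-1],[0.004,0.006,-0.02,0,0,0,-1],[0,0,0,0,0,0,-1],[0,0,0,0,0,0,-1]]' 30
python3 tgt.py -.165 -.06 .085
python3 tgt.py -.078 -.06 .105
```

```text
t: 24.42
tcp_pos: [0.5432, -0.0223, 0.1119]
tool_rot: [-2.026, -2.243, -0.568]
wrist_force: [0.4, -0.2, 0.4]
gripper_width: 0.006
gripper_force: 0.0
nest-frame tcp [-0.1661 -0.0636  0.0897] force n [-0.172  -0.4389  0.3424] normal [-0.1944 -0.3135  0.9295]
shift [-0.0027  0.0023 -0.0048] turn(10deg) [ 0.0084  0.0064 -0.003 ]
[-0.2595  0.2636  2.1767  0.5978  0.6755 -0.8284]
nest-frame tcp [-0.1661 -0.0636  0.0897] force n [-0.172  -0.4389  0.3424] normal [-0.1944 -0.3135  0.9295]
shift [-0.0179  0.0784  0.0392] turn(10deg) [ 0.0084  0.0064 -0.003 ]
[-0.2595  0.2636  2.1767  0.5978  0.6755 -0.8284]
```

```bash
python3 -m creep '[[-0.002,0.0078,0.004,0,0,0,-1],[-0.0018,0.0078,0.004,0,0,0,-1],[-0.0018,0.0078,0.004,0,0,0,-1],[-0.0018,0.0078,0.004,0,0,0,-1],[-0.0018,0.0078,0.004,0,0,0,-1],[-0.0018,0.0078,0.004,0,0,0,-1],[-0.0018,0.0078,0.004,0,0,0,-1],[-0.0018,0.0078,0.004,0,0,0,-1]]'
python3 tgt.py -.078 -.06 .105
python3 -m creep '[[-0.001,0.005,0.002,0,0,0,-1],[-0.001,0.004,0.002,0,0,0,-1],[0,0,0,0,0,0,-1]]'
python3 tgt.py -.078 -.06 .105
```

```text
t: 25.42
tcp_pos: [0.5283, 0.0401, 0.1438]
tool_rot: [-2.028, -2.243, -0.568]
wrist_force: [-0.7, -4.3, 1.2]
gripper_width: 0.006
gripper_force: 1.7
nest-frame tcp [-0.0957 -0.0603  0.1027] force n [-3.6188  0.6562  2.5889] normal [-0.1944 -0.3135  0.9295]
shift [-0.003   0.0161  0.0073] turn(10deg) [0.0108 0.0084 0.0014]
[-0.1404  0.1686  2.2159  0.5657  0.6777 -0.6728]
t: 25.8
tcp_pos: [0.5262, 0.0491, 0.1472]
tool_rot: [-2.027, -2.242, -0.568]
wrist_force: [0.2, -0.5, 1.1]
gripper_width: 0.003
gripper_force: 0.0
nest-frame tcp [-0.0859 -0.0596  0.1034] force n [-0.2284 -0.3897  1.1411] normal [-0.1944 -0.3135  0.9295]
shift [-0.0009  0.007   0.0039] turn(10deg) [ 0.0063  0.0029 -0.0003]
[-0.1225  0.1584  2.2197  0.5616  0.6778 -0.6508]
```

```bash
python3 -m creep '[[-0.0005,0.004,0.001,0,0,0,-1],[-0.0005,0.003,0.001,0,0,0,-1],[0,0,0,0,0,0,-1]]'
python3 tgt.py -.078 -.06 .105 | head -1
python3 -m creep '[[-0.0003,0.002,0.0006,0,0,0,-1],[-0.0003,0.002,0.0006,0,0,0,-1],[0,0,0,0,0,0,-1]]'
python3 tgt.py -.078 -.06 .105 | head -1
```

```text
t: 26.18
tcp_pos: [0.5252, 0.056, 0.1491]
tool_rot: [-2.027, -2.242, -0.568]
wrist_force: [-0.5, 0.2, 0.6]
gripper_width: 0.005
gripper_force: 0.2
nest-frame tcp [-0.0787 -0.0595  0.1032] force n [0.4416 0.3433 0.5457] normal [-0.1944 -0.3135  0.9295]
t: 26.55
tcp_pos: [0.525, 0.0581, 0.1499]
tool_rot: [-2.03, -2.246, -0.566]
wrist_force: [-0.4, -23.7, -4.9]
gripper_width: 0.008
gripper_force: 11.9
nest-frame tcp [-0.0765 -0.0596  0.1033] force n [-23.8009   3.0322   2.9039] normal [-0.1944 -0.3135  0.9295]
```

That is a firm stop: 24 N with the fingers 24.5 mm behind the pivot line, where I expect 0.80 rad. Now I back off, rise clear and check.

```bash
python3 -m creep '[[0.001,-0.006,-0.002,0,0,0,-1],[0.004,-0.025,-0.006,0,0,0,-1],[0,-0.04,0.03,0,0,0,-1],[-0.01,-0.05,0.05,0,0,0,-1],[-0.02,-0.06,0.05,0,0,0,-1],[-0.02,-0.06,0.02,0,0,0,-1],[0,0,0,0,0,0,-1]]'
python3 - <<'E'
from h import *
d=np.load("nest.npz"); w=lambda q:d["c"]+[0,0,.003]+d["R"]@np.array(q)/1000
for a in (.7,.8):
    q=(-52-104*np.sin(.8-a),-60,40+104*np.cos(.8-a)); print(a,[(proj("scene",w(q))-[315,90])*3,(proj("top",w(q))-[52,140])*3+[399,0]])
cv2.imwrite("pics/p4.png",np.hstack([cv2.resize(snapshot("scene")[90:230,315:448],None,fx=3,fy=3,interpolation=cv2.INTER_CUBIC),cv2.resize(snapshot("top")[140:280,52:185],None,fx=3,fy=3)]))
E
```

```text
t: 27.42
tcp_pos: [0.4866, -0.1613, 0.2754]
tool_rot: [-2.033, -2.241, -0.569]
wrist_force: [0.8, 0.2, -0.6]
gripper_width: 0.008
gripper_force: 0.0
0.7 [array([ 61.3192, 187.5012]), array([785.8097, 288.1911])]
0.8 [array([ 68.96  , 180.4086]), array([771.2727, 289.8287])]
```

View pics/p4.png

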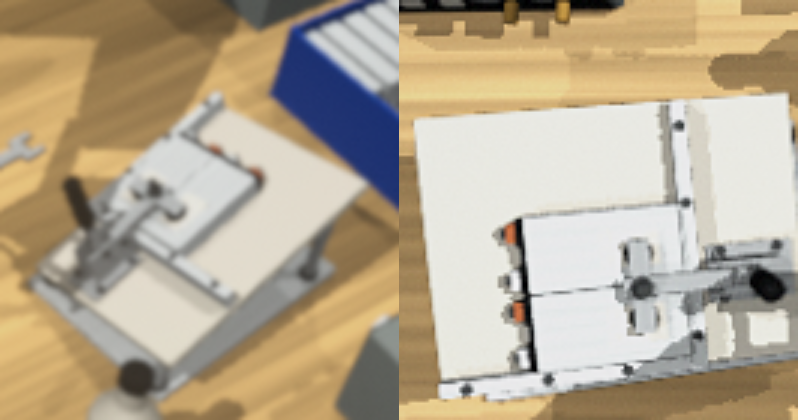

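The handle tip is at (768,287) in top and (71,182) in scene, within 4 px of the crop predictions for 0.80 rad. The pads rest on both seated cells, so I'm handing in.

```bash
python3 -c "
from workcell import sign_off
print(sign_off())"
```

```text
the job is handed in; nothing more can be done
None
```

Both cells are seated side by side with terminals up the slope, the clamp handle is fully upright at about 0.80 rad by the images with its pads on both cells, and the job was handed in at about 27 s; no verdict was returned.

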